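# Roll the dowel pin onto the line

### The job

Two ground steel dowel pins lie on the rubber-faced board, one on either side of the line marked across its middle. With a fingertip, gently push the long pin so that it rolls over the rubber onto the line and lies still there, centred over the line and along it; do not pick it up, and do not flick it. Leave the short pin and the other things on the board where they are.

Things in the scene. Friction and masses are not known exactly. Their poses are not given: they have to be found in the camera images.
- roll_board: Flat board 200 (x) x 320 (y) x 10 mm, aluminium with a dark grey rubber face, fixed to the bench. Origin: centre of its underside, rubber face 10 mm above, z up. A light, flat line 4 mm wide runs right across its middle along its own x axis (y = 0). An aluminium lip, 5 mm above the rubber, runs along each end (y = -159 to -152 and +152 to +159 mm).
- line_mid (a point): Middle of the marked line, on the rubber face. Its x axis runs along the line, y across it (the rolling direction), z up.
- long_pin: Long ground steel dowel pin: cylinder 24 mm in diameter, 110 mm long, about 0.3 kg, loose on the rubber. Origin: its centre, 12 mm above the rubber; x is its axis, y and z turn as it rolls. Starts 80 to 105 mm from the line, on either side, parallel to it within 3 degrees. Smooth, oiled (friction about 0.2), slight rolling resistance: pushed at 40 mm/s it coasts 1 to 3 mm once the finger stops.
- short_pin: The short ground steel dowel pin: 24 mm in diameter, 60 mm long, loose, on the other side of the line from the long one, 80 to 105 mm from it. Origin: its centre, x axis along the cylinder. Not to be moved.
- weight: Small brass-coloured check weight with a knob on top, 19 mm in diameter, 31 mm high, standing on the far strip of the board (board x about +80 mm). Origin: centre of its underside. Not to be moved.
- parallel: Small ground steel block 20 x 45 x 20 mm, lying on the far strip of the board (board x about +82 mm). Origin: centre of its underside. Not to be moved.

How it is judged:
By the outcome, as a careful person would: the job done as asked, in the order asked, and still so for the second after the job is handed in, with the robot touching nothing.
It also fails if it takes over 38 s, if anything falls off the work surface, if the arm or the gripper's body presses on something with over 40 N, if the wrist force passes 120 N, or if a joint passes its speed limit or range.

### The arm

A 7-joint arm with a two-finger parallel gripper is mounted at the origin on a cart in front of the work surface, level with it; the furniture and walls round the work are solid. World frame = base frame: x ahead of the robot, y to its left, z up, the work surface at z = 0. Lengths are in m, angles in rad, forces in N, time in s.
With the tool pointing down it reaches from about 0.425 to 0.875 m from the base axis. Payload 9.9 kg.
Tool frame: the origin (TCP) lies at the very end of the fingers, on their centre line; the grasp point (between the pads) lies 19 mm behind it (grip_point_offset is the distance from the TCP to the grasp point, in m); z points along the fingers, y is the direction in which the jaws open and shut (so a half turn about z gives the same grasp; the last joint's range is limited). The gripper opens to 85 mm and grips with 20 to 120 N. Pads are 22 mm wide; open, the fingers measure 114 mm over their backs; the gripper's body (76 mm by 85 mm) begins 54 mm behind the grasp point. The pads swing forward as they close: fully open they stand 13 mm farther back than shut.
Start: joints at [1.165, 0.576, 0.025, 1.437, -0.015, 1.129, -0.057], TCP at [0.213, -0.64, 0.231] pointing down, gripper open.
Joint ranges: [-2.76, 2.76], [-0.34, 2.15], [-1.52, 1.57], [0.19, 2.46], [-1.09, 4.23], [0.17, 1.99], [-2.82, 2.82]. Speed limits (rad/s): [2.22, 2.22, 3.01, 3.01, 3.14, 3.14, 3.14].

### API

Orientations are given as a unit quaternion [x, y, z, w].
In Python, from station import move_ptp, move_linear, move_joints, command_gripper, wait, inverse_kinematics, read_state, get_image, get_calibration, Unreachable, sign_off, recognise, masks_of, pinpoint, grip_point_offset gives the robot as it stands. Calls block until the motion is done:
- move_ptp(position, orientation): joint-space move of the TCP to a pose.
- move_linear(position, rot=None, velocity=0.15, contact_N=None): straight line of the TCP; rot=None keeps the orientation; velocity is the mean speed in m/s. With contact_N (N) it stops when the force on the tool has changed by that much, and returns True; else False.
- move_joints(angles): joint-space move.
- command_gripper(opening, newtons=None): finger opening in m; newtons is the grip in N (None keeps the last); returns when the fingers have stopped.
- wait(seconds).
- inverse_kinematics(position, orientation): joint angles nearest the present ones, or None.
- read_state(): the state.
- get_image(name): name is "scene" or "top"; returns the picture (480x640x3 uint8, blue, green, red); there is no depth.
- get_calibration(name): a dict with "fovy" (degrees; the focal length in pixels is half the picture's height over the tangent of half this angle, whatever the lens; pixels are square), "cx", "cy" (the principal point, pixels), "k1" (the pictures are not rectified: a ray, as slopes to the right and down, at radius r is drawn at 1 + k1 r^2 times it, then the intrinsics apply), "position" and "attitude" of the camera in the world. Camera axes: x right, y down, z forward; pixel columns grow to the right and rows downward; lengths in m; the calibration is good to about 2 mm. A picture is of the moment at which its call begins. get_calibration takes no time and is no camera call.
A pose or a line that the arm cannot do raises Unreachable and nothing moves.
- sign_off(): hands the job in, once; it reports no verdict.
Trained networks look in the newest picture that a camera, given by its name, has taken for a name from the list of things; names that differ only in an ending like _2 or _b are one class to them, and where a whole thing is asked for, a point or a joint stands for the part that bears it (a point fixed in the world has none). Each returns a list of dicts, best first, with "conf" (0 to 1); they miss things now and then, are a little off and sometimes report something else, mostly with a low value. They report only what shows in the picture. A call takes as long as a camera call.
- recognise(camera, target): "xy" ([column, row] in pixels, amid what is visible of it).
- masks_of(camera, target): "mask" (480x640 bool, what is visible of it) and "xy" ([column, row] in pixels, amid what is visible of it).
- pinpoint(camera, target): "xy" ([column, row] in pixels: a listed point, or the origin of a listed thing).
The state is a dict: "t": time; "joint_positions": joint angles; "qvel": joint speeds; "tau": joint torques, N m; "position": TCP position; "ee_rot": TCP orientation; "force": force on the tool from outside, world axes, zero at the start; "torque": the same for the moment, N m; "width": finger opening in m.
Only numpy, scipy, OpenCV 4.12 (cv2) and the standard library are available. Lean on these libraries where they do the work, as an engineer would, in place of code of your own. Each camera call takes 0.05 s, during which the arm holds its last target.

## Working session

There is one attempt and no reset: what is moved stays moved. The work goes in short steps, each a Python script; the robot and the scene stay as the last script left them, time stands still between calls to the robot, and variables do not carry over. Pictures are saved under pics/ and viewed, and the job is handed in when it is done.

```bash
ls; mkdir -p pics; python3 - <<'E'
from station import *
import cv2
for c in("scene","top"):
    im=get_image(c); cv2.imwrite(f"pics/{c}0.png",im); print(c,get_calibration(c))
    for t in("long_pin","short_pin","weight","parallel","roll_board","line_mid"):
        print(t,[(round(d["conf"],2),d["xy"]) for d in pinpoint(c,t)][:3])
s=read_state();print(s["t"],s["position"],s["ee_rot"],s["width"])
E
```

```text
pics
scene {'fovy': 47.47936175684772, 'cx': 305.9762984377346, 'cy': 239.7106433940261, 'k1': 0.0170430331673353, 'position': array([0.05790157, 0.38110844, 0.64892876]), 'attitude': array([-0.44676805,  0.8103413 , -0.33370705,  0.17995802])}
long_pin [(0.67, [366.1, 241.7])]
short_pin [(0.85, [266.3, 275.7]), (0.6, [304.2, 263.3])]
weight [(0.57, [301.6, 253.0]), (0.45, [326.4, 213.0])]
parallel [(0.97, [253.0, 227.9])]
roll_board [(0.81, [302.8, 260.5])]
line_mid [(0.59, [304.6, 252.7])]
top {'fovy': 48.1305351635754, 'cx': 320.4966590357549, 'cy': 237.54533259398167, 'k1': -0.02044407280500221, 'position': array([0.42148415, 0.06103116, 0.86983942]), 'attitude': array([ 0.71053311, -0.69728251,  0.06823381, -0.06545187])}
long_pin [(0.74, [378.7, 277.8])]
short_pin [(0.79, [268.1, 252.7])]
weight [(0.62, [375.6, 212.6])]
parallel [(0.83, [295.1, 202.2])]
roll_board [(0.75, [320.0, 252.5])]
line_mid [(0.92, [323.0, 252.3])]
0.7 [ 0.21349891 -0.64034828  0.23133613] [9.87080553e-01 1.60224788e-01 7.25755915e-06 1.29025834e-05] 0.08529390213543825
```

View pics/top0.png

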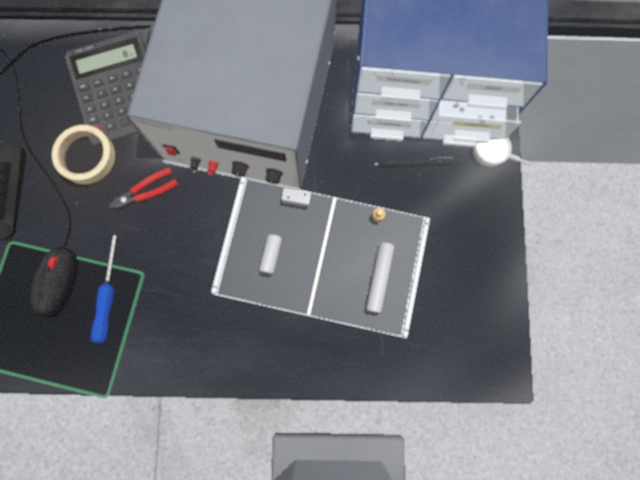

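View pics/scene0.png

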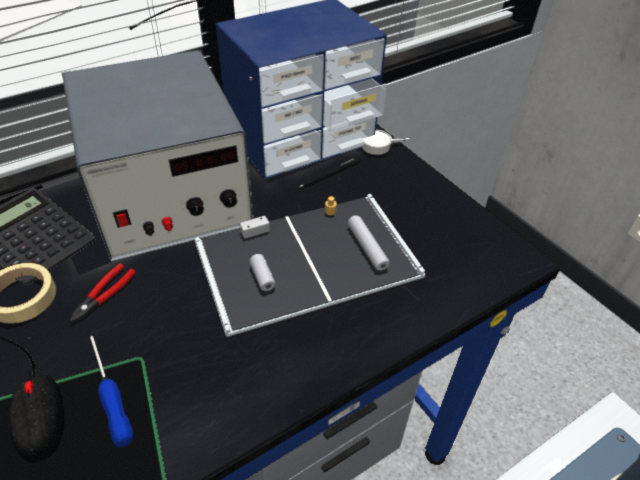

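The long pin is right of the line in the top view, about (379,278). The short pin is at (268,253), the weight at (378,214) near the long pin's far end, and the parallel at (295,198). Next I'll measure them.

```bash
cat > h.py <<'E'
from station import *
import numpy as np, cv2
from scipy.spatial.transform import Rotation as R
def ray(c,px,z):
    k=get_calibration(c); f=240/np.tan(np.radians(k["fovy"])/2)
    K=np.array([[f,0,k["cx"]],[0,f,k["cy"]],[0,0,1]])
    u=cv2.undistortPoints(np.float64(px).reshape(-1,1,2),K,np.array([k["k1"],0,0,0.]))[:,0]
    d=np.c_[u,np.ones(len(u))]@R.from_quat(k["attitude"]).as_matrix().T
    return k["position"]+d*((z-k["position"][2])/d[:,2])[:,None]
def proj(c,P):
    k=get_calibration(c); f=240/np.tan(np.radians(k["fovy"])/2)
    K=np.array([[f,0,k["cx"]],[0,f,k["cy"]],[0,0,1]]); M=R.from_quat(k["attitude"]).as_matrix().T
    return cv2.projectPoints(np.float64(P).reshape(-1,1,3),cv2.Rodrigues(M)[0],-M@k["position"],K,np.array([k["k1"],0,0,0.]))[0][:,0]
def best(c,t):
    m=masks_of(c,t); return m[0] if m else None
def maskpts(m): 
    ys,xs=np.nonzero(m); return np.c_[xs,ys].astype(float)
def rectstat(p2):
    r=cv2.minAreaRect(np.float32(p2)*1000); b=cv2.boxPoints(r)/1000
    e=[b[1]-b[0],b[2]-b[1]]; L=[np.linalg.norm(x) for x in e]; i=int(np.argmax(L)); 
    a=e[i]/L[i]; a=a*np.sign(a[0]); return np.array(r[0])/1000,a,L
def pca(p2):
    c=p2.mean(0); w,v=np.linalg.eigh(np.cov((p2-c).T)); a=v[:,1]; return c,a*np.sign(a[0]),np.sqrt(12*w[::-1])
def linefit(c,im):
    # sample bright line between approx pixels
    ends={"top":((331.5,205),(310.5,308)),"scene":((291,225),(326,293))}[c]
    g=cv2.cvtColor(im,cv2.COLOR_BGR2GRAY).astype(float); out=[]
    for t in np.linspace(0,1,60):
        x0=ends[0][0]+t*(ends[1][0]-ends[0][0]); y=int(round(ends[0][1]+t*(ends[1][1]-ends[0][1])))
        xs=np.arange(int(x0)-8,int(x0)+10); v=g[y,xs]; bg=np.median(v); w=np.clip(v-bg-15,0,None)
        if w.sum()>60: out.append((np.sum(w*xs)/w.sum(),y))
    return np.array(out)
E
python3 - <<'E'
from h import *
for c in("top","scene"):
    im=get_image(c)
    L=ray(c,linefit(c,im),0.010)[:,:2]
    vx,vy,x0,y0=cv2.fitLine(np.float32(L),cv2.DIST_HUBER,0,1e-4,1e-4).ravel(); a=np.array([vx,vy])*np.sign(vx);p=np.array([x0,y0]);n=np.array([-a[1],a[0]])
    print(c,"line",p,np.degrees(np.arctan2(a[1],a[0])),"res",np.std((L-p)@n),len(L))
    print(" line ends pts",L[0],L[-1])
    print(" line_mid pinpoint",[ray(c,d["xy"],.01)[0][:2] for d in pinpoint(c,"line_mid")])
    for t,z in(("long_pin",.022),("short_pin",.022),("weight",.01),("parallel",.03)):
        m=best(c,t)
        if m is None: print(t,None);continue
        q=ray(c,maskpts(m["mask"]),z)[:,:2]
        ce,ax,S=pca(q);print(" ",t,round(m["conf"],2),ce,np.degrees(np.arctan2(ax[1],ax[0])),S,"along/across from p",(ce-p)@a,(ce-p)@n)
    m=best(c,"roll_board")
    if m: 
        q=ray(c,maskpts(m["mask"]),.012)[:,:2]; print(" board",rectstat(q))
E
```

```text
top line [0.5675026  0.05498866] -11.614361 res 5.943647838117027e-05 60
 line ends pts [0.64130484 0.03976871] [0.47193458 0.07474465]
 line_mid pinpoint [array([0.55957541, 0.05396097])]
  long_pin 0.57 [ 0.52185208 -0.03611457] -12.19492460763939 [0.11243888 0.02306385] along/across from p -0.026374616627067325 -0.0984283994778849
  short_pin 0.84 [0.55597415 0.13883514] -10.185037161422665 [0.06077442 0.02356863] along/across from p -0.02817267825641439 0.0798087571208098
weight None
  parallel 0.56 [0.64834343 0.10002278] 80.42504227564443 [0.0455744  0.02438997] along/across from p 0.07011916000349143 0.060387182207248855
 board (array([0.5567677 , 0.05697999]), array([0.19994357, 0.9798074 ], dtype=float32), [np.float32(0.20065665), np.float32(0.31974396)])
scene line [0.56132215 0.05758249] -11.602311 res 9.226187826420193e-05 60
 line ends pts [0.62996828 0.04358052] [0.47632491 0.07512584]
 line_mid pinpoint [array([0.56303894, 0.05955831])]
  long_pin 0.86 [ 0.5188681  -0.03385126] -11.162426415137114 [0.11867935 0.02523736] along/across from p -0.023197671340573094 -0.09810375253033446
  short_pin 0.77 [0.55549159 0.14123013] -12.591731294818487 [0.0725601  0.02399366] along/across from p -0.022534424227230586 0.08076584277919863
  weight 0.74 [ 0.63451328 -0.0395593 ] -35.30028878063694 [0.04310928 0.0169789 ] along/across from p 0.09123253275445214 -0.08043689338814353
  parallel 0.81 [0.6407491  0.10673356] -86.6460523120591 [0.04725725 0.0375445 ] along/across from p 0.06791888766683148 0.06412090833771375
 board (array([0.55293018, 0.05950815]), array([0.20262705, 0.979256  ], dtype=float32), [np.float32(0.20779778), np.float32(0.32322967)])
```

```bash
cat >> h.py <<'E'
TH=np.radians(-11.61); A=np.array([np.cos(TH),np.sin(TH)]); N=np.array([-A[1],A[0]])
# origin: on the line, board middle-ish (mean of both cameras)
P0=np.array([0.5644,0.0563]); 
y=np.r_[A,0]; z=np.array([0,0,-1.]); x=np.cross(y,z)
Qs=[R.from_matrix(np.c_[s*x,s*y,z]).as_quat() for s in(1,-1)]
def at(al,ac,h): return list(P0+al*A+ac*N)+[h]
E
python3 - <<'E'
from h import *
s=read_state();print(s["t"])
for q in Qs:
    j=inverse_kinematics(at(-.025,-.131,.12),q); print(q, None if j is None else np.round(j,2))
    j=inverse_kinematics(at(-.025,-.131,.016),q); print(q, None if j is None else np.round(j,2))
E
```

```text
1.4
[0.77499964 0.63196167 0.         0.        ] [ 0.28  0.5  -0.35  1.98  0.25  0.71 -0.43]
[0.77499964 0.63196167 0.         0.        ] [ 0.21  0.66 -0.25  2.06  0.35  0.46 -0.51]
[-0.63196167  0.77499964  0.          0.        ] [ 0.81  0.8  -1.29  1.96  0.88  1.11  2.07]
[-0.63196167  0.77499964  0.          0.        ] [-0.24  0.7   0.43  2.08 -0.61  0.48 -2.69]
```

```bash
python3 - <<'E'
from h import *
command_gripper(0.0,20)
move_ptp(at(-.025,-.131,.12),Qs[0])
move_linear(at(-.025,-.131,.017),velocity=.08)
s=read_state();print(s["t"],s["position"],s["width"],s["joint_positions"].round(2) if hasattr(s["joint_positions"],"round") else s["joint_positions"],s["force"])
for c in("scene","top"):
    im=get_image(c); cv2.imwrite(f"pics/{c}1.png",cv2.resize(im[150:350,200:460],None,fx=3,fy=3))
E
```

```text
5.95 [ 0.51384076 -0.06702822  0.01742858] 0.00014549198428017387 [ 0.21  0.65 -0.26  2.06  0.36  0.47 -0.52] [-0.4985781  -0.79843231 -0.33309131]
```

View pics/scene1.png

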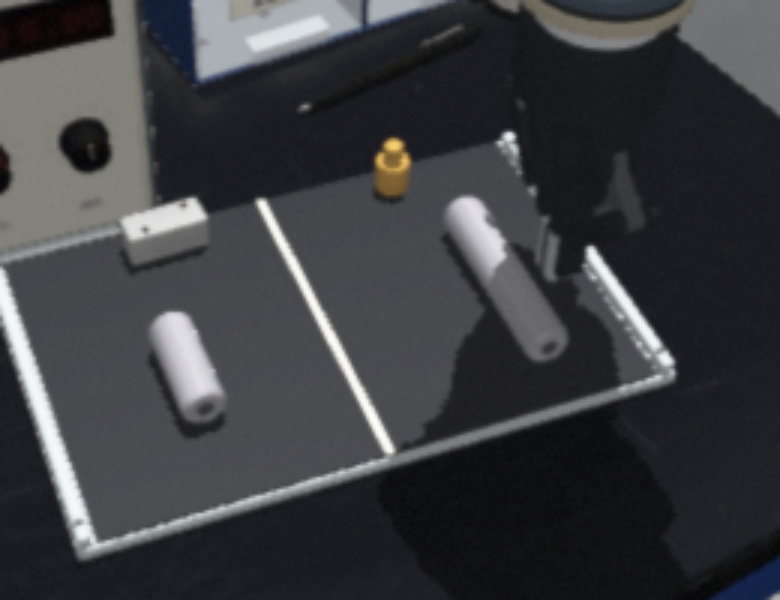

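View pics/top1.png

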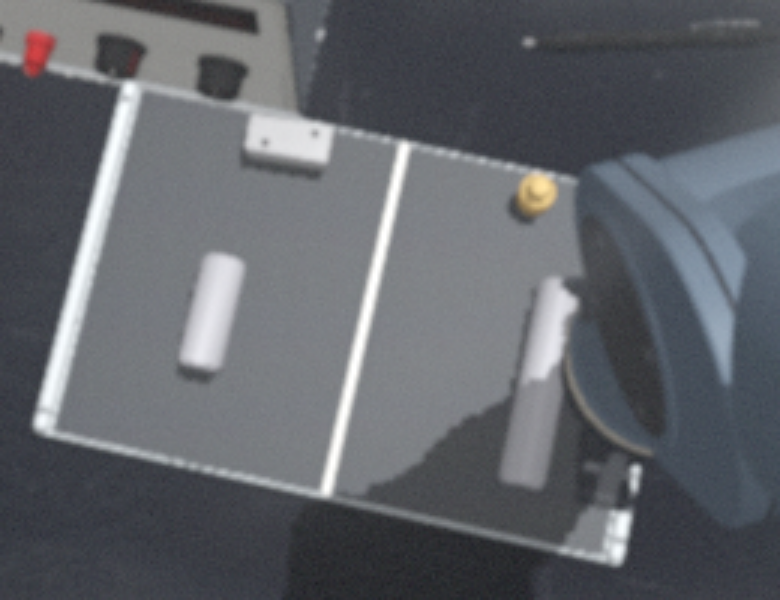

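Scene view: the closed fingertip stands behind the long pin at crop pixel (550,270), with a small gap. Nothing has been disturbed. I'll push to about 15 mm short of the line, then look.

```bash
cat >> h.py <<'E'
def meas(tag):
    for c in("scene","top"):
        im=get_image(c); cv2.imwrite(f"pics/{c}{tag}.png",cv2.resize(im[150:350,200:460],None,fx=3,fy=3))
        m=masks_of(c,"long_pin")
        for d in m[:2]:
            q=ray(c,maskpts(d["mask"]),.022)[:,:2]; ce,ax,S=pca(q)
            p={"top":np.array([.5675026,.05498866]),"scene":np.array([.56132215,.05758249])}[c]
            print(c,round(d["conf"],2),"along",((ce-P0)@A*1e3).round(1),"across line(cam-rel)",((ce-p)@N*1e3).round(2),"ang",np.degrees(np.arctan2(ax[1],ax[0])-TH).round(2),S.round(4))
    s=read_state(); print(s["t"],"tcp across",((s["position"][:2]-P0)@N*1e3).round(2),"f",np.round(s["force"],1))
E
python3 - <<'E'
from h import *
move_linear(at(-.025,-.038,.017),velocity=.03)
meas("2")
E
```

```text
scene 0.77 along -26.0 across line(cam-rel) -14.2 ang -0.97 [0.1186 0.0241]
top 0.86 along -59.8 across line(cam-rel) -13.55 ang 11.7 [0.0381 0.0215]
9.5 tcp across -38.09 f [-0.6 -1.   0.2]
```

View pics/scene2.png

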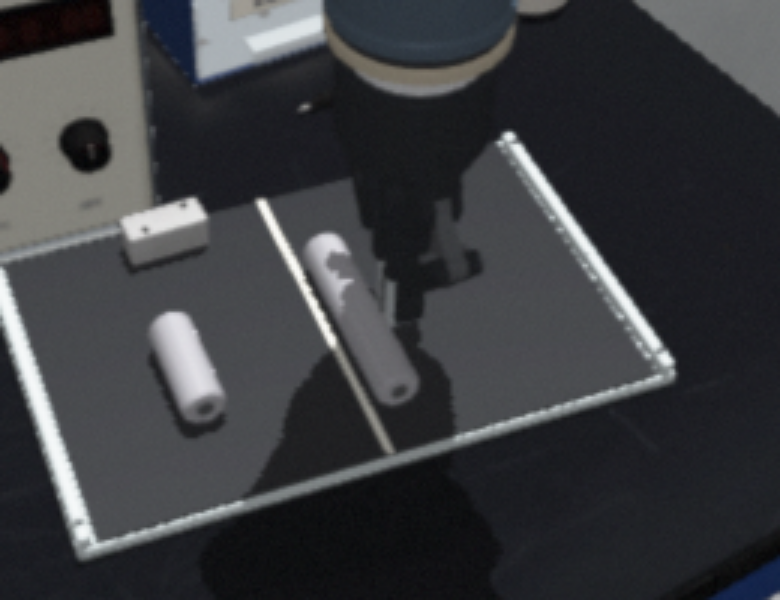

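View pics/top2.png

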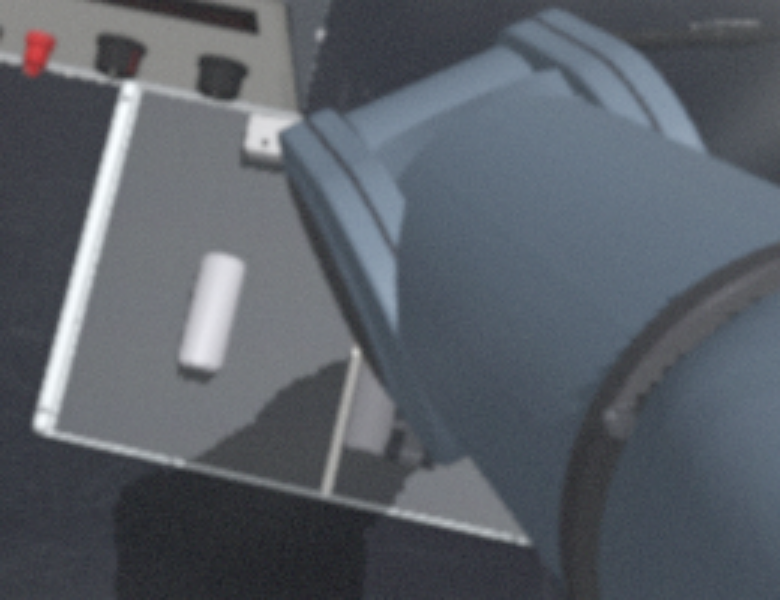

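Scene view: the pin lies parallel to the line, about 14 mm short. The top view is blocked by the arm. I'll push 12 mm more, slowly, then back off for an unobstructed measurement.

```bash
python3 - <<'E'
from h import *
move_linear(at(-.025,-.026,.017),velocity=.015)
meas("3")
move_linear(at(-.025,-.045,.017),velocity=.06)
move_linear(at(-.025,-.095,.11),velocity=.15)
meas("4")
E
```

```text
scene 0.91 along -26.7 across line(cam-rel) -1.99 ang -0.42 [0.119  0.0243]
top 0.68 along -62.5 across line(cam-rel) -0.48 ang 14.29 [0.0336 0.0196]
10.65 tcp across -26.12 f [ 0.7  0.3 -1.1]
scene 0.92 along -26.1 across line(cam-rel) -1.73 ang -0.6 [0.1206 0.0241]
top 0.8 along -23.0 across line(cam-rel) -2.75 ang 0.28 [0.1116 0.0237]
12.1667 tcp across -94.48 f [ 0.2 -0.3  0.4]
```

View pics/top4.png

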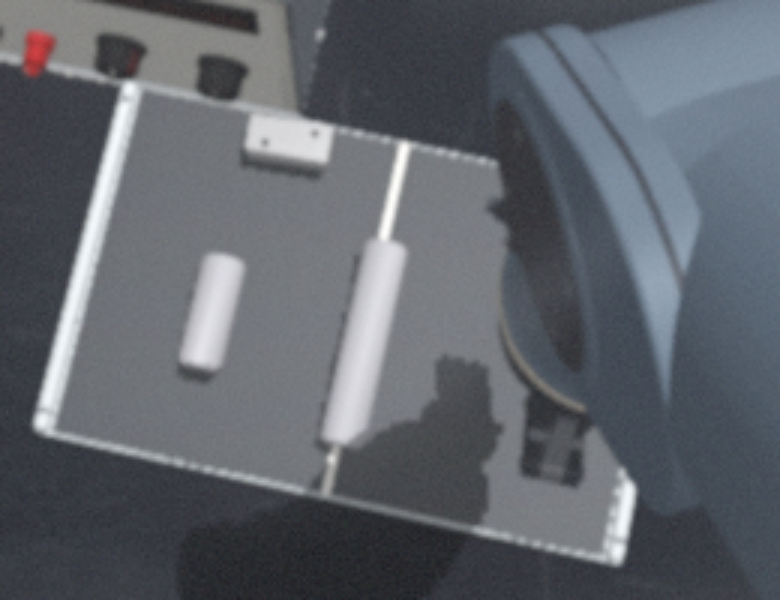

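View pics/scene4.png

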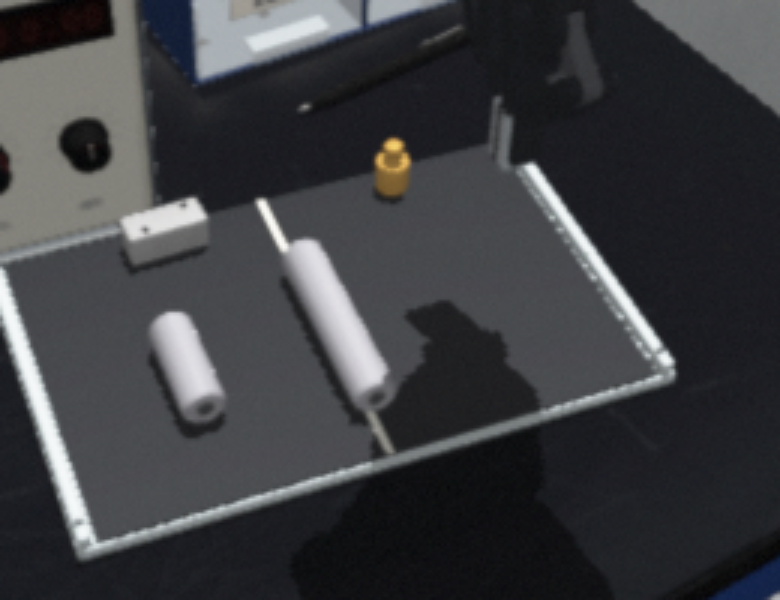

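```bash
cat >> h.py <<'E'
from scipy.ndimage import map_coordinates
LP={"top":np.array([.5675026,.05498866]),"scene":np.array([.56132215,.05758249])}
def edges(c,guess,al0=-.025):
    """half-level silhouette edges of the pin -> across offsets (mm) in z=.022 plane, per station along"""
    g=cv2.cvtColor(get_image(c),cv2.COLOR_BGR2GRAY).astype(float); p=LP[c]; out=[]
    o=P0+((p-P0)@N)*N
    ac=np.arange(-.024,.0241,.0002)+guess
    for al in np.linspace(-.04,.04,33)+al0:
        P=np.c_[o+al*A+ac[:,None]*N,np.full(len(ac),.022)]
        px=proj(c,P); v=map_coordinates(g,[px[:,1],px[:,0]],order=1)
        mid=np.argmin(abs(ac-guess)); r=[]
        for sgn in(-1,1):
            sl=v[mid::sgn]; aa=ac[mid::sgn]
            bg=np.median(sl[75:105]); pk=np.median(sl[20:35]); lvl=(bg+pk)/2
            i=np.argmax(sl[20:]<lvl)+20; r.append(aa[i])
        out.append((al,*r))
    o=np.array(out)*1e3; m=(o[:,1]+o[:,2])/2
    k=np.polyfit(o[:,0]-al0*1e3,m,1); print(c,"across mm",k[1].round(2),"ang deg",np.degrees(k[0]).round(2),"width",np.median(o[:,2]-o[:,1]).round(1),"scatter",np.std(m-np.polyval(k,o[:,0]-al0*1e3)).round(2))
E
python3 - <<'E'
from h import *
edges("top",-.002); edges("scene",-.002)
E
```

```text
top across mm -3.0 ang deg -0.24 width 21.2 scatter 0.06
scene across mm -3.53 ang deg -0.33 width 22.6 scatter 0.14
```

```bash
python3 - <<'E'
from h import *
move_linear(at(-.025,-.045,.017),velocity=.12)
move_linear(at(-.025,-.030,.017),velocity=.03)
move_linear(at(-.025,-.0234,.017),velocity=.01)
wait(.2); print("tcp",((read_state()["position"][:2]-P0)@N*1e3).round(2))
move_linear(at(-.025,-.040,.017),velocity=.04)
move_linear(at(-.025,-.11,.13),velocity=.15)
meas("5"); edges("top",0.); edges("scene",0.)
for c in("scene","top"):
    im=get_image(c); cv2.imwrite(f"pics/{c}5z.png",cv2.resize(im[200:310,260:390],None,fx=5,fy=5,interpolation=cv2.INTER_CUBIC))
E
```

```text
tcp -23.47
scene 0.94 along -25.7 across line(cam-rel) 0.45 ang -0.65 [0.1199 0.0229]
scene 0.5 along -25.9 across line(cam-rel) 80.18 ang -0.32 [0.0731 0.0236]
top 0.79 along -22.7 across line(cam-rel) -0.43 ang 0.05 [0.1127 0.0241]
16.7583 tcp across -109.5 f [-0.1  0.1  1.3]
top across mm -0.46 ang deg -0.3 width 21.2 scatter 0.08
scene across mm -1.04 ang deg -0.06 width 22.8 scatter 0.15
```

View pics/top5z.png

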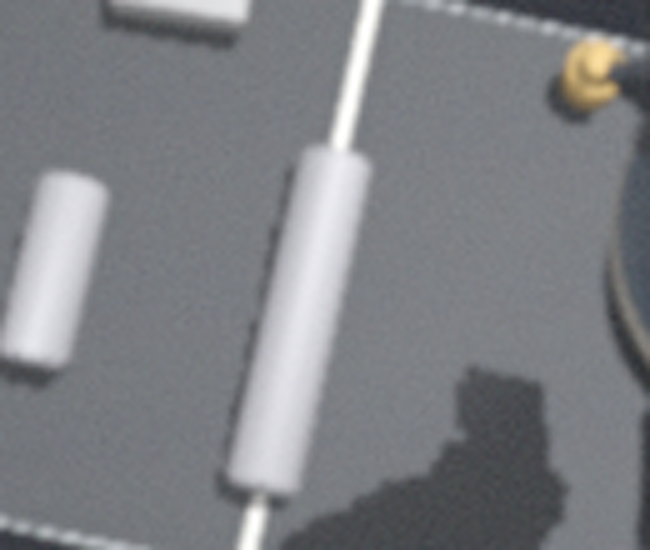

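View pics/scene5z.png

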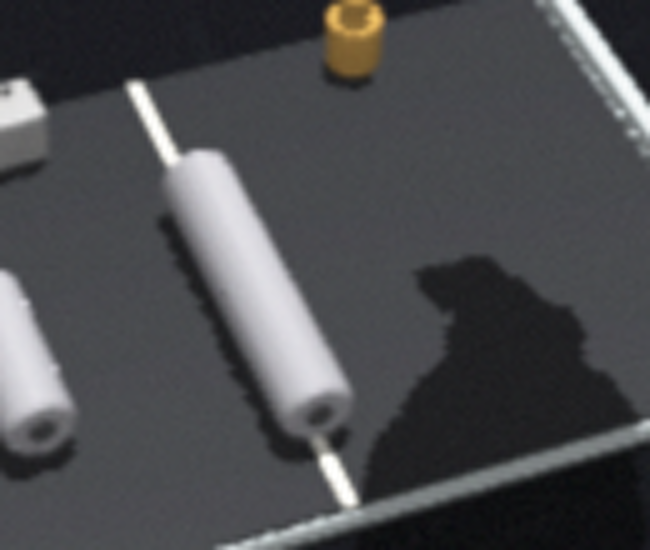

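Top view: the pin covers the line, which emerges mid-end at both ends, at (341,150) and (259,500). Both cameras put it within about ±1 mm and 1°. Last check is that it is at rest and the other objects haven't moved.

```bash
python3 - <<'E'
from h import *
wait(1.0)
edges("top",0.); edges("scene",0.)
a=cv2.cvtColor(cv2.imread("pics/scene0.png"),6).astype(int);b=get_image("scene"); b=cv2.cvtColor(b,6).astype(int)
for n,(x,y) in dict(short=(263,272),weight=(331,206),par=(255,228)).items():
    w=np.s_[y-16:y+16,x-16:x+16]
    (sx,sy),r=cv2.phaseCorrelate(np.float32(a[w]),np.float32(b[w])); print(n,"px shift",round(sx,2),round(sy,2),round(r,2))
print(read_state()["t"])
sign_off()
E
```

```text
top across mm -0.45 ang deg -0.26 width 21.2 scatter 0.07
scene across mm -1.06 ang deg -0.01 width 22.8 scatter 0.13
short px shift 0.15 0.03 0.95
weight px shift -0.03 -0.01 1.01
par px shift 0.0 0.02 1.01
18.1083
the job is handed in; nothing more can be done
```

The long pin is on the line, lying along it and at rest. I rolled it there with the closed fingertip in three slow pushes (30, 15 and 10 mm/s), then backed the arm well clear and handed the job in at about 18 s.

**Position:** The pin's offset across the line came out between −1.06 and +0.45 mm, depending on camera and method. My best estimate is about −0.4 mm. The scene camera's two methods disagreed by about 1.5 mm (−1.06 mm from edges, +0.45 mm from the mask), probably because of shading on one side of the pin.

**Angle:** It is within about 0.3° of the line by the pin's edges. The scene camera's mask gave −0.65°.

**At rest:** Readings taken over a second apart were unchanged (0.02 mm or less).

**Other objects:** The short pin, weight and parallel shifted 0.15 px or less between the first and last pictures, so they did not move.

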